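# Release a tube from the feed rack and hold it down in the V-block

### The arm

A 6-joint arm with a two-finger parallel gripper is mounted at the origin on the work surface. World frame = base frame: x ahead of the robot, y to its left, z up, the work surface at z = 0. Lengths are in m, angles in rad, forces in N, time in s.
With the tool pointing down it reaches from about 0.4 to 0.825 m from the base axis. Payload 7 kg.
Tool frame: the origin (TCP) lies at the very end of the fingers, on their centre line; the grasp point (between the pads) lies 19 mm behind it; z points along the fingers, y is the line along which they close (so a half turn about z gives the same grasp; the last joint's range is limited). The gripper opens to 88 mm and grips with 3 to 60 N. Pads are 19 mm wide; open, the fingers measure 130 mm over their backs; the gripper's body (78 mm by 193 mm) begins 47 mm behind the grasp point.
Start: joints at [1.466, 0.359, 0.012, 0, -1.224, -0.288], TCP at [0.258, 0.624, 0.227] pointing down, gripper open.
Joint ranges: [-3.07, 3.07], [-1.43, 2.12], [-1.02, 1.25], [-3.03, 1.67], [-3.05, -0], [-3.03, 3.03]. Speed limits (rad/s): [2.39, 2.39, 3.01, 3.14, 3.14, 3.14].

### API

Orientations are given as [roll, pitch, yaw] about the fixed x, y, z axes, in that order (R = Rz(yaw) Ry(pitch) Rx(roll)).
In Python, from station import arm gives the robot as it stands.
- The arm moves only by the tool step_arm, never from a script. Its argument "rows" is a list of rows, each a list of 5 numbers: the shift along the world's x, y, z in m, then the turn about the world's z in rad, then the finger opening in m, from 0 to 0.0876. In form: [[x, y, z, spin, gripper], ...]. A call has 1 to 20 rows; each row is the pose to reach, as a shift and turn from the pose commanded when the call began; what a row does not reach only later rows make up. A row lasts 1/10 s, in which the tool goes at most 50 mm and 8.59 degrees, less where a joint would pass 70% of its speed; a pose out of reach is approached as far as the arm can. A call with a gripper value outside its range is refused whole. The fingers move at their own pace and stop on an object; "newtons" is the grip in N (left out, the last holds). Time passes only in rows, so rows that repeat a pose let the fingers close. It gives the time, the measured TCP pose, the force, the opening and the grip force at its end, in the units of the state.
- arm.get_state(): the state, without advancing time (a new reading comes with each control period).
- arm.grab_frame(name): name is "scene" or "top" or "wrist"; returns a dict with "color" (480x640x3 uint8, blue, green, red), "vfov" (degrees; the focal length in pixels is half the picture's height over the tangent of half this angle, whatever the lens; pixels are square), "cx", "cy" (the principal point, pixels), "k1" (the pictures are not rectified: a ray, as slopes to the right and down, at radius r is drawn at 1 + k1 r^2 times it, then the intrinsics apply), "rvec" (rotation vector, rad) and "tvec" (3), from world to camera coordinates, as OpenCV has them. Camera axes: x right, y down, z forward; pixel columns grow to the right and rows downward; lengths in m; the calibration is good to about 2 mm. A picture is of the moment at which its call begins. There is no depth.
- arm.job_done(): hands the job in; it is judged then, once.
The state is a dict: "t": time; "q": joint angles; "qd": joint speeds; "joint_efforts": joint torques, N m; "eef_pos": TCP position; "ee_rot": TCP orientation; "force": force on the tool from outside, world axes, zero at the start; "moment": the same for the moment, N m; "width": finger opening in m; "gripper_force": force on a finger pad.
Only numpy, scipy, OpenCV 4.12 (cv2) and the standard library are available. Lean on these libraries where they do the work, as an engineer would, in place of code of your own. Each camera call takes 0.05 s, during which the arm holds its last target. There are 200 camera calls.

### The job

Press the feed rack's treadle right down to its stop so that the steel tube rolls down to the rack's end stops, then grip the tube by its middle, lift it out and lay it in the V-block, centred along the groove. Finish while still gripping the tube and pushing it down, firmly but without ramming it, so that it bears on both flanks of the V ready for tacking; do not let go. Leave the other things on the bench where they are.

Things in the scene. Friction and masses are not known exactly. Their poses are not given: they have to be found in the camera images.
- feeder: Grey steel roll-down feed rack fixed on the bench, left or right; base 250 x 190 x 8 mm. Origin on the bench; x = uphill (roughly away from the robot), y = along the tube, to the treadle's side. Two rails at y = +/-60, 14 wide, fall 6 degrees to -x. The tube waits at x = 58, z = 83, held by 2 pegs on a bar that crosses the free middle at x = 35. Side sheets at y = +/-84, tops z 60 to 85.
- pickup (a point): Where the tube's middle comes to rest after rolling down (about 1 s), against two upright end stops: x = -60, y = 0, z = 70 mm of the rack. Axes as the rack. End stops stand only at the rails (y = +/-60, 14 wide), inner faces at x = -80, tops z = 78 mm; between them the fingers have free space, down to the 8 mm base plate.
- treadle (a joint): Spring treadle of the rack: 0 rad up (at rest), 0.25 rad down on its stop. About 3 N on its plate start it moving and 7 N bring it to the stop; let go, it springs up again. The pegs free the tube from about 0.15 rad on.
- treadle_pad (a point): Centre of the top of the treadle's level dark steel plate (50 mm along the rack's x, 65 along y), beside the rack at x = -50, y = 138, z = 80 mm of the rack when up. It turns about a line parallel to the rack's y at x = 125, z = 50, so it sinks about 44 mm to its stop, tilting 14 degrees.
- tube: Steel tube, 40 mm outside diameter, 150 mm long, about 0.35 kg. Origin at its middle, on its axis; y = its axis (its x and z turn as it rolls).
- vblock: Aluminium V-block with white plastic V faces, fixed on the bench, left or right; base 120 x 170 x 12 mm. Origin on the bench under its centre, y = along the groove, z up. Two 90 degree V saddles, each 30 mm long, at y = +/-50, with a free gap of 70 mm between them (only the base below) where the fingers go down. Flank tops at x = +/-30, z = 81 mm.
- seat (a point): Where the middle of the seated, centred tube lies: x = 0, y = 0, z = 80 mm of the V-block. Axes as the V-block: the tube's axis lies along y.
- near_flank: The V's slippery white plastic faces on its -x side (roughly the robot's side), one on each saddle, at 45 degrees; the seated tube bears on them at x = -14, z = 66 mm. Origin and axes as the V-block. A proper push is 15 to 25 N straight down, not sideways: it puts some 7 to 19 N on each side (the arm may yield sideways); the tube's weight alone 2.5 N.
- far_flank: The same on the +x side; the tube bears at x = +14, z = 66 mm. Same origin and axes as the V-block.
- tape: Bystander: roll of paper tape lying flat, 90 mm across, 24 high; between rack and V-block, towards the robot. To be left alone.
- tin: Bystander: small metal tin, 60 mm across, 90 high; between rack and V-block, a little beyond their middle. To be left alone.
- gun: Bystander: spray gun standing on its 84 mm round metal pot, about 145 high; far side of the bench. To be left alone.
- angle: Bystander: grey painted steel angle, legs 60 mm, 120 long, 66 high; right end of the bench, beside rack or V-block. To be left alone.
- wrench: Bystander: open-ended wrench lying flat, 190 mm long; left, close to the robot. To be left alone.
- brush: Bystander: brush lying flat; right, close to the robot. To be left alone.
- offcut: Bystander: short thin ring of tube standing upright, 32 mm across, 60 high; left, beside rack or V-block. To be left alone.
Things that resemble listed ones, but are neither listed nor needed, are in the scene too. What is meant by the tube is not red, and is the larger of those in its own colour.

How it is judged:
By the outcome, as a careful person would: the job done as asked, in the order asked, and still so for the second after the job is handed in, while the arm keeps its last pose, push and grip.
It also fails if it takes over 61 s, if anything falls off the work surface, if the arm or the gripper's body presses on something with over 40 N, if the wrist force passes 120 N, or if a joint passes its speed limit or range.

## Working session

There is one attempt and no reset: what is moved stays moved. The work goes in short steps, Python scripts to look and compute and a tool call to move; the robot and the scene stay as the last step left them, time stands still between calls to the robot, and variables do not carry over. Pictures are saved under pics/ and viewed, at most 10 in all, crops included, and the job is handed in when it is done.

Besides the shell and the picture viewer there is one more tool, called by a JSON object that holds its "method" and its "body". step_arm: Moves the arm, as the interface text tells. Its arguments: {"type":"object","properties":{"rows":{"type":"array"},"newtons":{"type":"number"}},"required":["rows"]}

```bash
mkdir -p pics; cat > h.py <<'E'
import numpy as np, cv2
from station import arm
def cam(f):
    h=f["color"].shape[0]; F=h/2/np.tan(np.radians(f["vfov"])/2)
    R=cv2.Rodrigues(np.array(f["rvec"],float))[0]; t=np.array(f["tvec"],float).ravel()
    return F,f["cx"],f["cy"],f["k1"],R,t
def ray(f,u,v):
    F,cx,cy,k,R,t=cam(f); d=np.array([(u-cx)/F,(v-cy)/F]); s=d.copy()
    for _ in range(30): s=d/(1+k*(s@s))
    return -R.T@t, R.T@np.array([s[0],s[1],1])
def onz(f,u,v,z):
    c,d=ray(f,u,v); return c+d*(z-c[2])/d[2]
def proj(f,P):
    F,cx,cy,k,R,t=cam(f); p=R@np.array(P,float)+t; s=p[:2]/p[2]; s=s*(1+k*(s@s)); return np.array([cx+F*s[0],cy+F*s[1]])
def grab(n,save=None):
    f=arm.grab_frame(n)
    if save: cv2.imwrite("pics/"+save+".png",f["color"])
    return f
E
python3 - <<'E'
from h import *
import pickle
for n in("top","scene"):
    f=grab(n,n+"0"); pickle.dump(f,open(n+"0.pkl","wb")); F,cx,cy,k,R,t=cam(f); print(n,F,cx,cy,k,-R.T@t,R[2])
s=arm.get_state(); print(s)
E
```

```text
top 458.5275413474534 318.34255975040907 245.19710835322456 -0.08215168751254254 [ 0.40985766 -0.01148719  1.25398752] [ 0.11990157  0.01233236 -0.99270919]
scene 446.26971497543 323.30921569280343 241.4190081983046 -0.06853908352508974 [1.35095096 0.32283292 0.93661887] [-0.66962803 -0.26708903 -0.69300921]
{'t': 0.1, 'q': array([ 1.46611882e+00,  3.59324017e-01,  1.11407462e-02, -3.06858866e-04,
       -1.22409280e+00, -2.88105349e-01]), 'qd': array([ 0.00052414, -0.00181782,  0.00254318,  0.00197135,  0.00100757,
        0.00231501]), 'joint_efforts': array([-1.08197884e-03, -5.84162021e+01,  2.93748844e+01,  7.01538876e+00,
        1.01829472e-02, -4.49326046e-05]), 'eef_pos': array([0.25821817, 0.62318012, 0.22570678]), 'ee_rot': array([ 3.14009193e+00, -1.43894951e-04, -3.92887232e-01]), 'force': array([-0.35357738, -0.24280335, -0.19531104]), 'moment': array([-0.02906234, -0.00098033,  0.04784113]), 'gripper_force': 0.0, 'width': 0.08770325002012108}
```

View pics/top0.png

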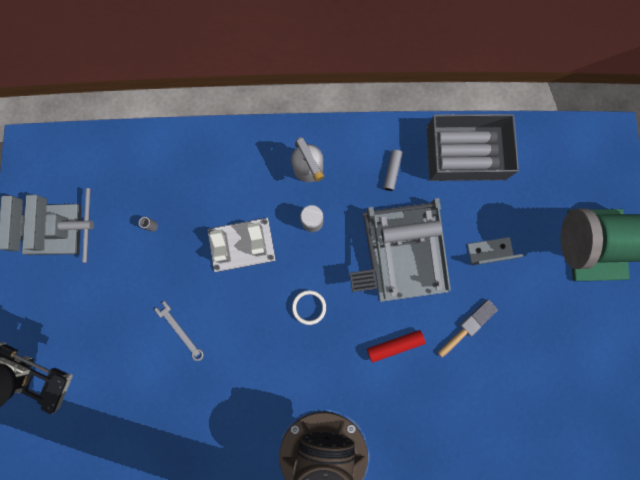

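View pics/scene0.png

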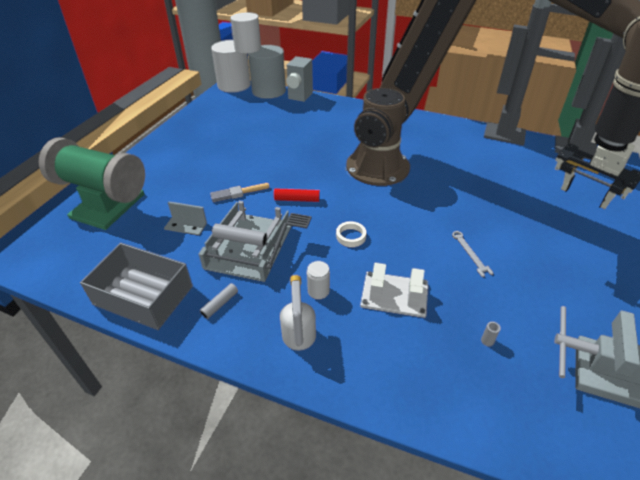

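The top picture shows the rack around (408,250), with its treadle at (363,281) on the V-block side, and the V-block around (241,244). There are several candidates for the tube:
- grey tube on the rack at (412,232)
- loose, thinner grey tube at (393,170)
- tubes in the box at (468,150)
- red tube at (397,346)

The one on the rack fits: it is grey, the larger one, and waits at the pegs. I'll confirm it in an enlarged crop.

```bash
python3 - <<'E'
import cv2
a=cv2.imread("pics/top0.png")
cv2.imwrite("pics/c1.png",cv2.resize(a[195:310,200:460],None,fx=3,fy=3,interpolation=cv2.INTER_CUBIC))
E
```

```text
(no output)
```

View pics/c1.png

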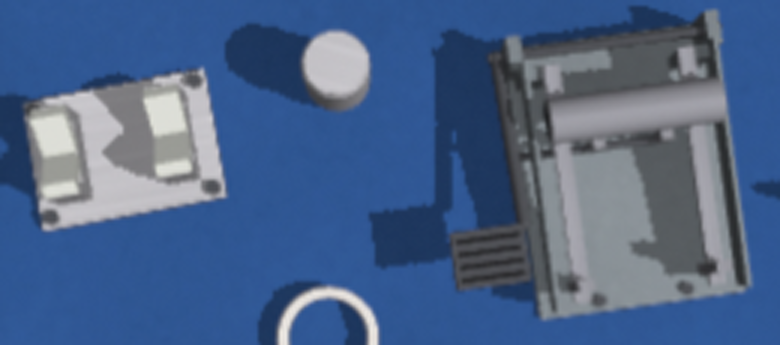

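The crop confirms the large grey tube lying across the rails above the pegs, at crop (550–724, 109). The V-block base corners are at crop (25,103), (205,70), (226,196) and (44,230). The treadle plate is at crop (489,258).

```bash
python3 - <<'E'
from h import *
import pickle
f=pickle.load(open("top0.pkl","rb"))
g=lambda c,z: onz(f,200+(c[0]+.5)/3-.5,195+(c[1]+.5)/3-.5,z)[:2]
V=np.array([g(c,.012) for c in [(25,103),(205,70),(226,196),(44,230)]])
print("V",V.round(4),V.mean(0),[np.linalg.norm(V[i]-V[i-1]).round(4) for i in range(4)])
print("yaw",[np.degrees(np.arctan2(*(a)[::-1])).round(2) for a in (V[0]-V[1],V[3]-V[2])],[np.degrees(np.arctan2(*(a)[::-1])).round(2) for a in (V[0]-V[3],V[1]-V[2])])
T=np.array([g(c,.080) for c in [(450,234),(521,225),(529,281),(459,290)]])
print("pad",T.round(4),T.mean(0),[np.linalg.norm(T[i]-T[i-1]).round(4) for i in range(4)])
A,B=g((550,118),.083),g((724,100),.083); print("tube",A,B,(A+B)/2,np.linalg.norm(A-B),np.degrees(np.arctan2(*(A-B)[::-1])))
A,B=g((540,318),.008),g((748,290),.008); print("front",A,B,(A+B)/2,np.linalg.norm(A-B),np.degrees(np.arctan2(*(A-B)[::-1])))
# contours of non-blue
im=f["color"]; hsv=cv2.cvtColor(im,cv2.COLOR_BGR2HSV); m=((hsv[...,1]<110)&(hsv[...,2]>60)).astype(np.uint8)*255
for c in cv2.findContours(m,0,2)[0]:
    if cv2.contourArea(c)>800: print(cv2.minAreaRect(c))
E
```

```text
V [[0.6104 0.3081]
 [0.6379 0.1415]
 [0.5214 0.1227]
 [0.4931 0.2892]] [0.56569274 0.2153491 ] [np.float64(0.1189), np.float64(0.1689), np.float64(0.118), np.float64(0.1689)]
yaw [np.float64(99.34), np.float64(99.64)] [np.float64(9.18), np.float64(9.17)]
pad [[ 0.4794 -0.0759]
 [ 0.486  -0.1367]
 [ 0.4382 -0.1422]
 [ 0.4317 -0.0825]] [ 0.4588066 -0.1093237] [np.float64(0.0482), np.float64(0.0612), np.float64(0.0481), np.float64(0.0601)]
tube [ 0.57737515 -0.16417034] [ 0.59042934 -0.31532727] [ 0.58390224 -0.23974881] 0.1517195788286382 94.93592040439485
front [ 0.40653964 -0.15911835] [ 0.42786974 -0.34852454] [ 0.41720469 -0.25382145] 0.19060345962970815 96.42532960954033
((342.36126708984375, 441.4017639160156), (85.04884338378906, 43.00825881958008), 53.746158599853516)
((466.0000305175781, 329.5), (16.26345443725586, 74.24620819091797), 45.0)
((309.0, 307.0), (34.0, 34.0), 90.0)
((494.99066162109375, 249.94149780273438), (22.316158294677734, 53.71677017211914), 80.90972137451172)
((240.6923065185547, 244.53848266601562), (44.648284912109375, 63.51273727416992), 79.50852966308594)
((608.4515991210938, 245.79110717773438), (62.8874626159668, 71.17115020751953), 4.68589973449707)
((396.3935241699219, 251.2190704345703), (95.02962493896484, 99.44331359863281), 82.23483276367188)
((46.5, 225.0), (74.0, 93.0), 90.0)
((306.65167236328125, 159.1680450439453), (45.53948211669922, 31.506439208984375), 84.80557250976562)
((473.5, 147.0), (66.0, 89.0), 90.0)
((319.22198486328125, 118.0972900390625), (73.77427673339844, 641.6649780273438), 87.84906005859375)
```

Rack yaw is about 6° and V-block yaw about 9.3°. The tube and the treadle give consistent rack origins, near (0.525,-0.244). I'll swing over towards the rack at a safe height and look with the wrist camera.

{"method": "step_arm", "body": {"rows": [[0.05,-0.03,0.03,-0.12,0.0876],[0.09,-0.06,0.05,-0.24,0.0876],[0.13,-0.1,0.07,-0.36,0.0876],[0.16,-0.135,0.08,-0.48,0.0876],[0.19,-0.17,0.08,-0.6,0.0876],[0.22,-0.21,0.08,-0.72,0.0876],[0.25,-0.25,0.08,-0.84,0.0876],[0.27,-0.29,0.08,-0.96,0.0876],[0.28,-0.335,0.08,-1.073,0.0876],[0.28,-0.38,0.08,-1.073,0.0876],[0.28,-0.425,0.08,-1.073,0.0876],[0.275,-0.47,0.08,-1.073,0.0876],[0.265,-0.515,0.08,-1.073,0.0876],[0.255,-0.56,0.08,-1.073,0.0876],[0.245,-0.605,0.08,-1.073,0.0876],[0.235,-0.65,0.08,-1.073,0.0876],[0.225,-0.695,0.08,-1.073,0.0876],[0.215,-0.74,0.08,-1.073,0.06],[0.205,-0.77,0.08,-1.073,0.03],[0.205,-0.77,0.08,-1.073,0.0]]}}

```text
t: 2.1
eef_pos: [0.4618, -0.1492, 0.3064]
ee_rot: [3.141, -0.0, -1.469]
force: [0.4, 0.8, 0.4]
width: 0.0688
gripper_force: 0.0
```

```bash
python3 - <<'E'
from h import *
import pickle
f=grab("wrist","w1"); pickle.dump(f,open("w1.pkl","wb")); F,cx,cy,k,R,t=cam(f); print(F,cx,cy,k,-R.T@t,R[2])
s=arm.get_state(); print(s["t"],s["eef_pos"],s["ee_rot"],s["force"],s["q"],s["width"])
E
```

```text
343.8696124144442 318.71760584716657 235.95525439561013 -0.05193322839032861 [ 0.46933782 -0.22105622  0.46379657] [-0.0293049   0.26995862 -0.96242588]
2.15 [ 0.46249855 -0.14791477  0.30635522] [ 3.14119785e+00  1.77421654e-04 -1.46908542e+00] [-0.63005898 -0.60717062 -0.94771793] [ 9.63772821e-02 -4.29707391e-03 -2.57121332e-01 -1.81051106e-04
 -1.31836782e+00  5.37890847e-03] 0.06521196950566512
```

View pics/w1.png

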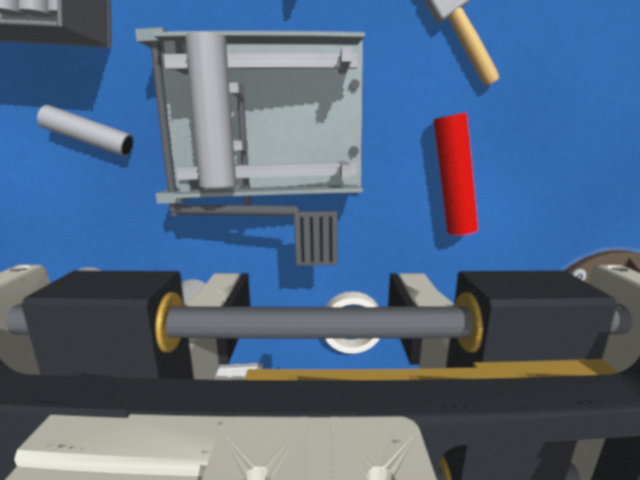

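The wrist view shows the tube at about (212,110), the treadle pad at (316,238), the base's front edge at column 362, and the end stops near (348,58) and (348,170).

```bash
python3 - <<'E'
from h import *
import pickle
f=pickle.load(open("w1.pkl","rb"))
g=lambda u,v,z: onz(f,u,v,z)[:2]
P=[g(*c,.080) for c in [(297,211),(337,211),(337,264),(295,264)]]; P=np.array(P)
print("pad",P.round(4),P.mean(0),[np.linalg.norm(P[i]-P[i-1]).round(4) for i in range(4)])
for a,b in [((187,33),(201,189)),((226,33),(236,189))]: print("tube edge",g(*a,.083),g(*b,.083))
A,B=g(218,189.5,.083),g(206.5,33,.083); print("mid",(A+B)/2,np.linalg.norm(A-B),np.degrees(np.arctan2(*(A-B)[::-1])))
A,B=g(361,190,.008),g(364,34,.008); print("front",A,B,(A+B)/2,np.linalg.norm(A-B),np.degrees(np.arctan2(*(A-B)[::-1])))
# check model
for yaw in (6,):
  c,s=np.cos(np.radians(yaw)),np.sin(np.radians(yaw)); R=np.array([[c,-s],[s,c]])
  for nm,m,l in (("pad",P.mean(0),(-.05,.138)),("tube",(g(218,189.5,.083)+g(206.5,33,.083))/2,(.058,0)),("front",(A+B)/2,(-.125,0))): print(nm,"origin",m-R@np.array(l))
  O=np.array([.5245,-.244])
  W=lambda x,y,z: [*(O+R@np.array([x,y])),z]
  t=pickle.load(open("top0.pkl","rb"))
  for nm,p in dict(fl=(-.125,.095,.008),fr=(-.125,-.095,.008),bl=(.125,.095,.008),br=(.125,-.095,.008),stopL=(-.08,.06,.078),stopR=(-.08,-.06,.078),pad=(-.05,.138,.08)).items(): print(nm,proj(f,W(*p)).round(1),"top crop",((proj(t,W(*p))-[200,195]+.5)*3-.5).round(0))
E
```

```text
pad [[ 0.4852 -0.1402]
 [ 0.44   -0.1448]
 [ 0.4325 -0.0812]
 [ 0.4822 -0.0761]] [ 0.45996708 -0.11059047] [np.float64(0.0642), np.float64(0.0455), np.float64(0.0641), np.float64(0.0499)]
tube edge [ 0.61155463 -0.31257913] [ 0.59382784 -0.15513457]
tube edge [ 0.57199015 -0.31583024] [ 0.55472744 -0.15893831]
mid [ 0.58324611 -0.23529646] 0.15866058591692864 96.12794153128253
front [ 0.4059527  -0.16203707] [ 0.42685492 -0.34960226] [ 0.41640381 -0.25581967] 0.18872626699394354 96.35879056487886
pad origin [ 0.52411811 -0.24260807]
tube origin [ 0.52556384 -0.24135911]
front origin [ 0.54071905 -0.24275361]
fl [372.7 190.8] top crop [544. 336.]
fr [378.   33.9] top crop [752. 310.]
bl [185.7 191.8] top crop [507.  64.]
br [171.3  36.3] top crop [711.  39.]
stopL [343.  168.6] top crop [588. 279.]
stopR [344.6  50.7] top crop [726. 262.]
pad [316.3 236.9] top crop [493. 256.]
```

{"method": "step_arm", "body": {"rows": [[-0.003,0.025,-0.03,0.0,0.0],[-0.003,0.038,-0.075,0.0,0.0],[-0.003,0.038,-0.12,0.0,0.0],[-0.003,0.038,-0.16,0.0,0.0],[-0.003,0.038,-0.19,0.0,0.0],[-0.003,0.038,-0.205,0.0,0.0],[-0.003,0.038,-0.213,0.0,0.0],[-0.003,0.038,-0.213,0.0,0.0],[-0.003,0.038,-0.213,0.0,0.0],[-0.003,0.038,-0.213,0.0,0.0]]}}

```text
t: 3.15
eef_pos: [0.4612, -0.1082, 0.0946]
ee_rot: [-3.14, 0.0, -1.465]
force: [-0.1, 0.3, -0.1]
width: 0.0007
gripper_force: 0.0
```

{"method": "step_arm", "body": {"rows": [[0,0,-0.006,0,0.0],[0,0,-0.012,0,0.0],[0,0,-0.018,0,0.0],[0,0,-0.024,0,0.0],[0,0,-0.024,0,0.0]]}}

```text
t: 3.65
eef_pos: [0.4593, -0.1086, 0.0686]
ee_rot: [3.139, -0.0, -1.466]
force: [-3.9, 1.3, 4.4]
width: 0.0003
gripper_force: 2.3
```

{"method": "step_arm", "body": {"rows": [[0,0,-0.006,0,0.0],[-0.001,0,-0.012,0,0.0],[-0.001,0,-0.018,0,0.0],[-0.002,0,-0.024,0,0.0],[-0.002,0,-0.028,0,0.0],[-0.002,0,-0.03,0,0.0],[-0.002,0,-0.03,0,0.0]]}}

```text
t: 4.35
eef_pos: [0.4596, -0.1086, 0.04]
ee_rot: [-3.14, -0.001, -1.465]
force: [-1.6, -0.9, 6.9]
width: 0.0007
gripper_force: 3.7
```

{"method": "step_arm", "body": {"rows": [[0,0,-0.003,0,0.0],[0,0,-0.005,0,0.0],[0,0,-0.006,0,0.0],[0,0,-0.007,0,0.0],[0,0,-0.007,0,0.0]]}}

```text
t: 4.85
eef_pos: [0.46, -0.1087, 0.0364]
ee_rot: [-3.138, -0.001, -1.464]
force: [-16.4, 3.8, 53.9]
width: 0.0004
gripper_force: 27.7
```

The treadle is on its stop. I'll ease the force and hold while the tube rolls.

{"method": "step_arm", "body": {"rows": [[0,0,0.002,0,0.0],[0,0,0.002,0,0.0],[0,0,0.002,0,0.0],[0,0,0.002,0,0.0],[0,0,0.002,0,0.0],[0,0,0.002,0,0.0],[0,0,0.002,0,0.0],[0,0,0.002,0,0.0],[0,0,0.002,0,0.0],[0,0,0.002,0,0.0]]}}

```text
t: 5.85
eef_pos: [0.4599, -0.1087, 0.0373]
ee_rot: [-3.138, -0.001, -1.464]
force: [-10.9, 1.7, 35.4]
width: 0.0003
gripper_force: 18.2
```

{"method": "step_arm", "body": {"rows": [[0,0,0.015,0,0.0],[0,0,0.03,0,0.0],[0,0,0.045,0,0.0],[0,0,0.065,0,0.0],[0,0,0.1,0,0.04],[0,0,0.14,0,0.0876],[0,0,0.18,0,0.0876],[0,0.0,0.21,0,0.0876],[0,0,0.24,0,0.0876],[0,0,0.26,0,0.0876],[0,0,0.26,0,0.0876],[0,0,0.26,0,0.0876]]}}

```text
t: 7.05
eef_pos: [0.4587, -0.1083, 0.2946]
ee_rot: [-3.14, 0.0, -1.466]
force: [-0.5, 1.4, -0.1]
width: 0.0589
gripper_force: 0.0
```

```bash
python3 - <<'E'
from h import *
import pickle
f=grab("wrist","w2"); pickle.dump(f,open("w2.pkl","wb"))
s=arm.get_state(); print(s["t"],s["eef_pos"],s["ee_rot"],s["force"],s["width"])
cv2.imwrite("pics/w2c.png",cv2.resize(f["color"][0:280,100:420],None,fx=2,fy=2,interpolation=cv2.INTER_CUBIC))
E
```

```text
7.1 [ 0.45825432 -0.10830435  0.29388949] [ 3.14127448e+00  3.73534535e-04 -1.46589318e+00] [-0.70139205  0.83049673 -0.81284104] 0.06287816851297867
```

View pics/w2c.png

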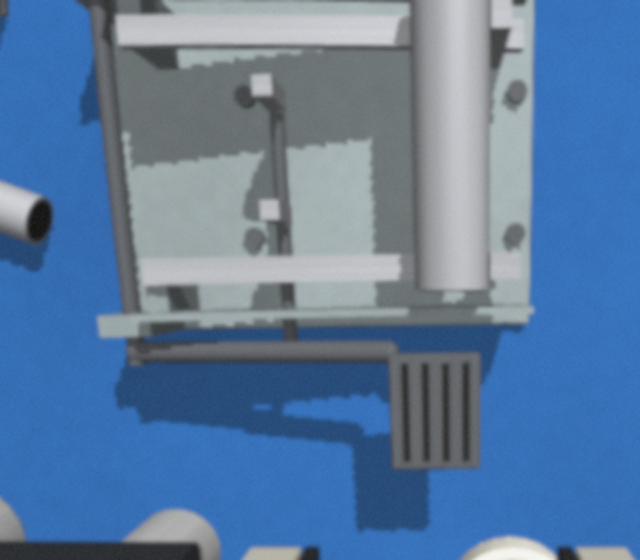

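The tube has rolled down to the end stops: axis near crop column 452, near end at crop row 289. The treadle is back up.

```bash
python3 - <<'E'
from h import *
import pickle
f=pickle.load(open("w2.pkl","rb"))
g=lambda u,v,z: onz(f,100+(u+.5)/2-.5,(v+.5)/2-.5,z)[:2]
E1=g(453,287,.07); print("end axis pt",E1)
for v in (280,150,20):
  row=f["color"][v//2,295:360].astype(int); print(v,row.sum(1)//3)
a=[(g(u1,v,.07)+g(u2,v,.07))/2 for u1,u2,v in((416,489.5,270),(413,491,20))]; d=a[0]-a[1]; d/=np.linalg.norm(d); print(a,np.degrees(np.arctan2(d[1],d[0])))
ex=E1-.075*d; print("mid",ex)
y=np.radians(6.1);R=np.array([[np.cos(y),-np.sin(y)],[np.sin(y),np.cos(y)]]);O=np.array([.5248,-.242]); print("pred mid",O+R@[-.06,0],"pred end",O+R@[-.06,.075])
E
```

```text
end axis pt [ 0.45768034 -0.17681937]
280 [151 151 147 143 135 125 120 119 118 120 118 112 103  97 103 112 124 132
 139 147 153 155 160 161 165 168 173 178 180 182 186 186 188 191 195 193
 195 195 192 190 188 185 184 181 176 168 163 153 137 123 125 137 158 170
 176 178 175 177 175 175 174 174 175 175 174]
150 [115 116 116 115 117 117 117 116 115 115 106  98  96 104 116 124 132 140
 146 152 156 159 162 164 169 174 175 180 185 187 190 195 195 196 198 196
 196 195 191 191 188 184 183 180 178 171 164 156 150 153 169 179 180 180
 178 179 179 177 180 179 178 180 179 178 181]
20 [205 205 204 196 174 148 133 131 127 116 102  98 106 116 122 133 141 146
 152 156 158 160 164 168 171 175 181 185 188 192 198 199 201 203 204 204
 201 198 194 191 187 183 181 179 175 171 163 155 142 135 156 183 198 201
 201 202 202 202 201 199 199 200 199 198 199]
[array([ 0.45878619, -0.18561907]), array([ 0.47239541, -0.3057619 ])] 96.46265492368197
mid [ 0.46612201 -0.25134278]
pred mid [ 0.46513972 -0.24837584] pred end [ 0.45716992 -0.1738005 ]
```

{"method": "step_arm", "body": {"rows": [[0.002,-0.045,0.0,0.002,0.0876],[0.004,-0.09,-0.01,0.005,0.0876],[0.007,-0.13,-0.03,0.005,0.0876],[0.0073,-0.141,-0.065,0.005,0.0876],[0.0073,-0.141,-0.105,0.005,0.0876],[0.0073,-0.141,-0.145,0.005,0.0876],[0.0073,-0.141,-0.175,0.005,0.0876],[0.0073,-0.141,-0.2,0.005,0.0876],[0.0073,-0.141,-0.215,0.005,0.0876],[0.0073,-0.141,-0.23,0.005,0.0876],[0.0073,-0.141,-0.24,0.005,0.0876],[0.0073,-0.141,-0.243,0.005,0.0876],[0.0073,-0.141,-0.243,0.005,0.0876],[0.0073,-0.141,-0.243,0.005,0.0876]]}}

```text
t: 8.5
eef_pos: [0.4661, -0.2495, 0.052]
ee_rot: [-3.141, -0.0, -1.461]
force: [0.2, 0.1, -0.1]
width: 0.0878
gripper_force: 0.0
```

{"method": "step_arm", "body": {"rows": [[0,0,0,0,0.05],[0,0,0,0,0.03],[0,0,0,0,0.03],[0,0,0,0,0.03],[0,0,0,0,0.03],[0,0,0,0,0.03],[0,0,0,0,0.03],[0,0,0,0,0.03]], "newtons": 15}}

```text
t: 9.3
eef_pos: [0.4675, -0.2494, 0.0519]
ee_rot: [-3.139, -0.001, -1.46]
force: [5.7, 0.9, -3.5]
width: 0.0396
gripper_force: 15.0
```

{"method": "step_arm", "body": {"rows": [[0.002,0,0.0,0,0.03],[0.002,0,0.0,0,0.03],[0.002,0,0.005,0,0.03],[0.002,0,0.015,0,0.03],[0.002,0,0.035,0,0.03],[0.002,0,0.06,0,0.03],[0.002,0,0.09,0,0.03],[0.002,0,0.12,0,0.03],[0.002,0,0.15,0,0.03],[0.002,0,0.16,0,0.03],[0.002,0,0.16,0,0.03],[0.002,0,0.16,0,0.03]], "newtons": 55}}

```text
t: 10.5
eef_pos: [0.4665, -0.249, 0.2102]
ee_rot: [3.14, 0.001, -1.461]
force: [-0.5, 1.1, -4.3]
width: 0.0388
gripper_force: 55.0
```

```bash
python3 - <<'E'
from h import *
import pickle
f=grab("wrist","w3"); pickle.dump(f,open("w3.pkl","wb"))
s=arm.get_state(); print({k:s[k] for k in("t","eef_pos","ee_rot","force","moment","width","gripper_force")})
E
```

```text
{'t': 10.55, 'eef_pos': array([ 0.46636202, -0.24903958,  0.20974452]), 'ee_rot': array([ 3.13871068e+00,  1.45658186e-03, -1.46134162e+00]), 'force': array([-0.37059547,  0.15634102, -3.86613148]), 'moment': array([0.02726986, 0.00335466, 0.01448592]), 'width': 0.039176778430360985, 'gripper_force': 54.9960994720459}
```

View pics/w3.png

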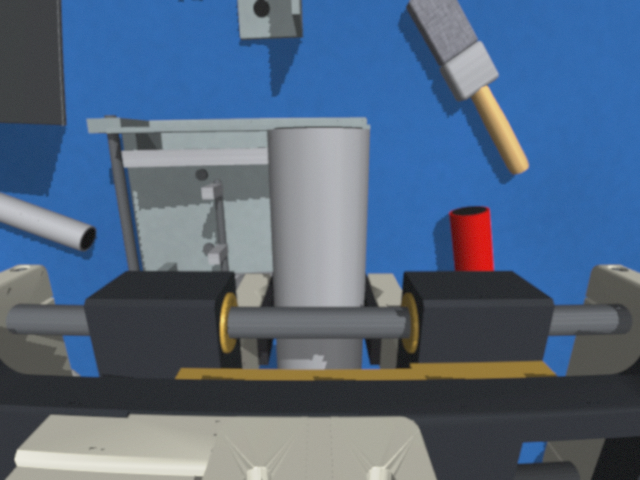

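The tube is gripped, and its far end shows at about row 127, columns 272–369. Next I'll work out its centring in the grip and check the V-block again with the scene camera.

```bash
python3 - <<'E'
from h import *
import pickle
f=pickle.load(open("w3.pkl","rb"))
tcp=np.array([.4664,-.2490]); yaw=-1.4613; ax=np.array([np.cos(yaw),np.sin(yaw)]); n=np.array([-ax[1],ax[0]])
az=.2097+.018
for u,v,z in((320,126.5,az+.02),(272,134,az),(369,133,az)):
    p=onz(f,u,v,z)[:2]-tcp; print("along",p@ax,"across",p@n)
g=cv2.cvtColor(f["color"],cv2.COLOR_BGR2GRAY).astype(int); print(g[116:140,320],g[125:140,278])
# tube axis angle: edges at rows 150,260
for v in (160,260):
    r=g[v,255:390]; d=np.diff(r); print(v,255+np.argsort(-abs(d))[:6])
# V-block from scene view: project top estimate base corners
s=pickle.load(open("scene0.pkl","rb")); O=np.array([.5657,.2153]); y=np.radians(9.35);R=np.array([[np.cos(y),-np.sin(y)],[np.sin(y),np.cos(y)]])
im=s["color"].copy()[240:340,330:460]; im=cv2.resize(im,None,fx=5,fy=5,interpolation=cv2.INTER_CUBIC)
for P in [(a,b,.012) for a in(-.06,.06) for b in(-.085,.085)]+[(a,b,.081) for a in(-.03,.03) for b in(-.065,-.035,.035,.065)]:
    w=[*(O+R@np.array(P[:2])),P[2]]; q=((proj(s,w)-[330,240]+.5)*5-.5).astype(int); cv2.circle(im,tuple(int(x) for x in q),3,(0,0,255),-1)
t=pickle.load(open("top0.pkl","rb")); im2=cv2.resize(t["color"][210:275,200:285],None,fx=6,fy=6,interpolation=cv2.INTER_CUBIC)
for P in [(a,b,.012) for a in(-.06,.06) for b in(-.085,.085)]+[(a,b,.081) for a in(-.03,.03) for b in(-.065,-.035,.035,.065)]:
    w=[*(O+R@np.array(P[:2])),P[2]]; q=((proj(t,w)-[200,210]+.5)*6-.5).astype(int); cv2.circle(im2,tuple(int(x) for x in q),3,(0,0,255),-1)
im=cv2.resize(im,None,fx=.6*1.0,fy=.6); h=max(im.shape[0],im2.shape[0]); 
c=np.zeros((h,im.shape[1]+im2.shape[1],3),np.uint8); c[:im.shape[0],:im.shape[1]]=im; c[:im2.shape[0],im.shape[1]:]=im2; c=cv2.resize(c,None,fx=min(1,800/c.shape[1]),fy=min(1,800/c.shape[1])); cv2.imwrite("pics/v.png",c); print(c.shape)
E
```

```text
along 0.0765115424434495 across -0.0003383438593516091
along 0.07438799463553787 across 0.018316766352561617
along 0.07477383272665426 across -0.019665821600090144
[106 130 154 167 166 164 166 166 165 152 121 120 156 175 177 177 176 178
 176 177 176 176 177 177] [158 147 120  99 112 123 124 126 125 126 126 125 126 124 124]
160 [267 268 266 368 269 367]
260 [271 272 365 270 364 363]
(347, 800, 3)
```

View pics/v.png

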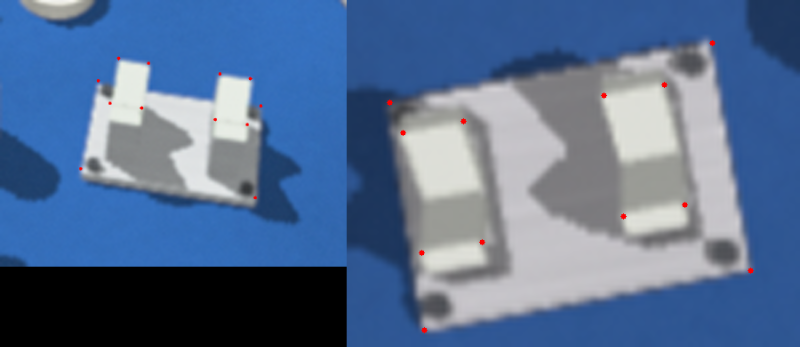

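The predicted base corners and saddle sides match both views (saddles at about (443,190) and (643,160) in the right half). One quick check remains: the valley line at z = 52 mm, which fixes the groove's x.

```bash
python3 - <<'E'
from h import *
import pickle
t=pickle.load(open("top0.pkl","rb")); O=np.array([.5657,.2153]); y=np.radians(9.35);R=np.array([[np.cos(y),-np.sin(y)],[np.sin(y),np.cos(y)]])
g=cv2.cvtColor(t["color"],cv2.COLOR_BGR2GRAY)
for b in(.05,-.05):
    pr=[]
    for a in np.arange(-.05,.0501,.004):
        z=.0517+min(abs(a),.0293)
        q=proj(t,[*(O+R@np.array([a,b])),z]); pr.append((round(a*1000),int(cv2.getRectSubPix(g,(1,1),(float(q[0]),float(q[1])))[0,0])))
    print(b,pr)
E
```

```text
0.05 [(-50, 180), (-46, 127), (-42, 136), (-38, 208), (-34, 220), (-30, 202), (-26, 166), (-22, 154), (-18, 154), (-14, 154), (-10, 154), (-6, 154), (-2, 166), (2, 207), (6, 221), (10, 220), (14, 220), (18, 221), (22, 221), (26, 221), (30, 195), (34, 157), (38, 153), (42, 171), (46, 140), (50, 79)]
-0.05 [(-50, 180), (-46, 129), (-42, 123), (-38, 197), (-34, 220), (-30, 212), (-26, 171), (-22, 155), (-18, 154), (-14, 155), (-10, 154), (-6, 154), (-2, 159), (2, 199), (6, 220), (10, 220), (14, 221), (18, 221), (22, 221), (26, 220), (30, 202), (34, 159), (38, 155), (42, 180), (46, 162), (50, 86)]
```

{"method": "step_arm", "body": {"rows": [[0.004,0.018,0.005,0.0,0.03],[0.012,0.054,0.01,0.01,0.03],[0.02,0.095,0.01,0.02,0.03],[0.029,0.137,0.01,0.03,0.03],[0.038,0.18,0.01,0.04,0.03],[0.047,0.222,0.01,0.05,0.03],[0.056,0.264,0.01,0.054,0.03],[0.065,0.306,0.01,0.054,0.03],[0.074,0.347,0.01,0.054,0.03],[0.083,0.387,0.005,0.054,0.03],[0.091,0.422,0,0.054,0.03],[0.096,0.448,-0.01,0.054,0.03],[0.099,0.464,-0.03,0.054,0.03],[0.0993,0.4643,-0.055,0.054,0.03],[0.0993,0.4643,-0.08,0.054,0.03],[0.0993,0.4643,-0.1,0.054,0.03],[0.0993,0.4643,-0.11,0.054,0.03],[0.0993,0.4643,-0.11,0.054,0.03],[0.0993,0.4643,-0.11,0.054,0.03]]}}

```text
t: 12.45
eef_pos: [0.5672, 0.2148, 0.1016]
ee_rot: [3.141, -0.001, -1.407]
force: [-0.0, -0.0, -3.8]
width: 0.0391
gripper_force: 55.0
```

```bash
python3 - <<'E'
from h import *
import pickle
f=grab("wrist","w4"); pickle.dump(f,open("w4.pkl","wb"))
s=arm.get_state(); print({k:s[k] for k in("t","eef_pos","ee_rot","force","moment","width","gripper_force")})
E
```

```text
{'t': 12.5, 'eef_pos': array([0.56754352, 0.2150821 , 0.10227237]), 'ee_rot': array([-3.14062131e+00,  1.37652875e-04, -1.40661968e+00]), 'force': array([ 0.03590045,  0.69317731, -3.57102082]), 'moment': array([ 0.06976265, -0.08551526, -0.06740275]), 'width': 0.03904858207664068, 'gripper_force': 54.995521903038025}
```

View pics/w4.png

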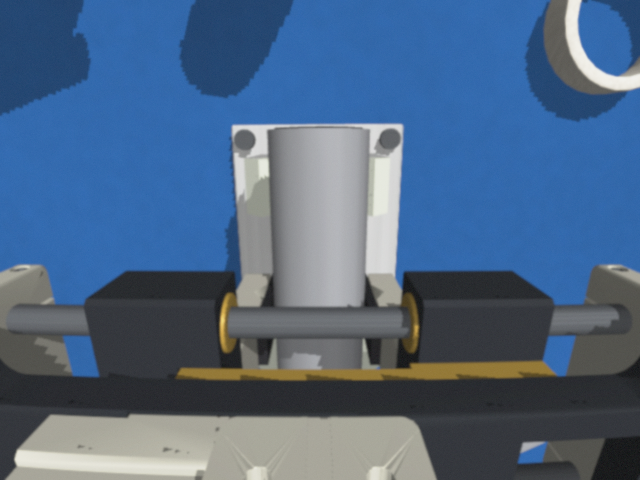

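From close up, the tube lies over the groove between the base corners (232,126) and (403,126), well aligned. I'll measure those corners to refine the position.

```bash
python3 - <<'E'
from h import *
import pickle
f=pickle.load(open("w4.pkl","rb")); y=np.radians(9.35);R=np.array([[np.cos(y),-np.sin(y)],[np.sin(y),np.cos(y)]])
A,B=[onz(f,u,v,.012)[:2] for u,v in((233,125),(403,124.5))]; print(A,B,np.linalg.norm(A-B),np.degrees(np.arctan2(*(A-B)[::-1])),"O",(A+B)/2-R@[0,-.085])
g=cv2.cvtColor(f["color"],cv2.COLOR_BGR2GRAY).astype(int); print(g[118:132,300],g[118:132,260]); print(g[230,228:250],g[230,390:408])
L,Rr=[onz(f,u,240,.012)[:2] for u in(240,397)]; print(L,Rr,((L+Rr)/2-np.array([.5657,.2153]))@R)
s=arm.get_state(); print((s["eef_pos"][:2]-np.array([.5657,.2153]))@R)
E
```

```text
[0.63875708 0.14347262] [0.52316809 0.12397994] 0.11722106762660883 9.572172960360993 O [0.56715307 0.217597  ]
[ 97  95  98  97 100 119 161 189 163 126 139 153 157 157] [ 99 100  98  99  99 113 150 194 215 218 217 216 217 217]
[ 68  67  66  68  67  66  66  66  68  86 110 129 139 143 145 143 146 144
 144 143 140 142] [214 212 212 213 211 209 197 167 126 100  95  97  96  95  97  96  95  96]
[0.62523551 0.22499141] [0.50892736 0.2057628 ] [ 0.00137561 -0.00014836]
[ 0.00178362 -0.00051451]
```

{"method": "step_arm", "body": {"rows": [[-0.001,0.0016,-0.006,0,0.03],[-0.001,0.0016,-0.014,0,0.03],[-0.001,0.0016,-0.022,0,0.03],[-0.001,0.0016,-0.029,0,0.03],[-0.001,0.0016,-0.033,0,0.03],[-0.001,0.0016,-0.036,0,0.03],[-0.001,0.0016,-0.036,0,0.03],[-0.001,0.0016,-0.036,0,0.03]]}}

```text
t: 13.3
eef_pos: [0.5661, 0.2165, 0.0657]
ee_rot: [-3.141, -0.0, -1.407]
force: [-0.1, 0.5, -2.8]
width: 0.0388
gripper_force: 55.0
```

{"method": "step_arm", "body": {"rows": [[0,0,-0.001,0,0.03],[0,0,-0.002,0,0.03],[0,0,-0.003,0,0.03],[0,0,-0.003,0,0.03],[0,0,-0.003,0,0.03]]}}

```text
t: 13.8
eef_pos: [0.5665, 0.2167, 0.0629]
ee_rot: [-3.141, 0.0, -1.406]
force: [1.7, 0.7, -3.1]
width: 0.0393
gripper_force: 55.0
```

{"method": "step_arm", "body": {"rows": [[0,0,-0.001,0,0.03],[0,0,-0.001,0,0.03],[0,0,-0.001,0,0.03]]}}

```text
t: 14.1
eef_pos: [0.5671, 0.217, 0.0623]
ee_rot: [-3.139, 0.001, -1.406]
force: [4.4, 0.4, 1.4]
width: 0.0389
gripper_force: 55.0
```

{"method": "step_arm", "body": {"rows": [[0.001,0.0002,0,0,0.03],[0.001,0.0002,-0.001,0,0.03],[0.001,0.0002,-0.001,0,0.03],[0.001,0.0002,-0.001,0,0.03]]}}

```text
t: 14.5
eef_pos: [0.5677, 0.217, 0.0616]
ee_rot: [-3.14, 0.0, -1.406]
force: [1.6, 0.1, 6.7]
width: 0.0389
gripper_force: 55.0
```

{"method": "step_arm", "body": {"rows": [[0.0004,0.0001,-0.0005,0,0.03],[0.0004,0.0001,-0.0012,0,0.03],[0.0004,0.0001,-0.0012,0,0.03],[0.0004,0.0001,-0.0012,0,0.03]]}}

```text
t: 14.9
eef_pos: [0.5677, 0.217, 0.0615]
ee_rot: [-3.14, 0.0, -1.406]
force: [-3.4, -0.6, 17.1]
width: 0.039
gripper_force: 55.0
```

{"method": "step_arm", "body": {"rows": [[-0.0003,0,0,0,0.03],[-0.0003,0,0,0,0.03],[-0.0003,0,0,0,0.03]]}}

```text
t: 15.2
eef_pos: [0.5677, 0.217, 0.0615]
ee_rot: [-3.14, 0.0, -1.406]
force: [-1.8, -0.5, 16.0]
width: 0.039
gripper_force: 55.0
```

```bash
python3 - <<'E'
from h import *
import pickle
f=grab("wrist","w5"); t=grab("top","t5"); s0=grab("scene","s5"); pickle.dump((f,t,s0),open("w5.pkl","wb"))
s=arm.get_state(); print({k:s[k] for k in("t","eef_pos","ee_rot","force","moment","width","gripper_force")})
a=cv2.resize(f["color"][90:290,200:440],(396,330),interpolation=cv2.INTER_CUBIC); b=cv2.resize(t["color"][210:275,200:279],(401,330),interpolation=cv2.INTER_CUBIC)
c=cv2.resize(s0["color"][230:330,330:460],(390,260)*1,interpolation=cv2.INTER_CUBIC)
o=np.zeros((592,798,3),np.uint8); o[:330,:396]=a; o[:330,396:797]=b; o[331:591,:390]=c; cv2.imwrite("pics/v5.png",o)
E
```

```text
{'t': 15.35, 'eef_pos': array([0.5677159 , 0.21701161, 0.06150355]), 'ee_rot': array([-3.13965110e+00,  2.17166383e-04, -1.40581282e+00]), 'force': array([-1.74468259, -0.71000324, 16.19040561]), 'moment': array([-0.25224211,  0.70337236,  0.08434772]), 'width': 0.038769200322156645, 'gripper_force': 55.00674784183502}
```

View pics/v5.png

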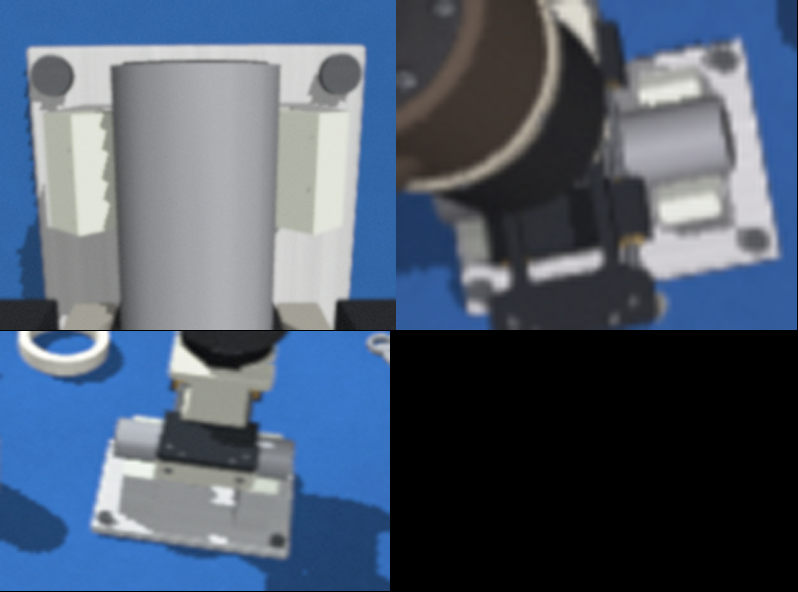

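The tube lies in the V and both saddles are visible on either side of it. A last measurement of the centring along the groove, from the tube end, the saddle end and the base edge.

```bash
python3 - <<'E'
from h import *
import pickle
f,t,s0=pickle.load(open("w5.pkl","rb")); tcp=np.array([.5677,.2170]); y=np.radians(9.4);R=np.array([[np.cos(y),-np.sin(y)],[np.sin(y),np.cos(y)]])
w=lambda u,v,z:((onz(f,200+u/1.65,90+v/1.65,z)[:2]-tcp)@R*1000).round(1)
print("base edge L,R (want y -85)",w(28,46,.012),w(365,45,.012))
print("saddle end (y -65)",w(80,108,.081),w(320,110,.081))
print("tube end (y -75)",w(113,70,.08),w(279,70,.08),"rim",w(195,61,.1))
q=lambda u,v,z:((onz(t,200+u/(401/79),210+v/(330/65),z)[:2]-tcp)@R*1000).round(1)
print("top: tube end",q(718,98,.1)if 0 else q(718-396,98,.1),q(733-396,165,.06),q(727-396,130,.08),"base",q(741-396,38,.012),q(778-396,259,.012),"saddle -y side far/near",q(700-396,75,.081),q(722-396,220,.081))
for P in ((0,.075,.08),(0,-.075,.08)): print(proj(s0,[*(tcp+R@np.array(P[:2])),P[2]]))
E
```

```text
base edge L,R (want y -85) [ 58.7 -84.4] [-58.9 -84.9]
saddle end (y -65) [ 27.6 -66.2] [-29.6 -65.8]
tube end (y -75) [ 19.6 -74.9] [-19.6 -74.9] rim [  0.2 -76.2]
top: tube end [ 12.4 -77.7] [-16.5 -75.3] [ -1.2 -77.4] base [ 58.3 -86.1] [-64.  -85.7] saddle -y side far/near [ 29.2 -68.5] [-46.4 -67.3]
[427.26040018 279.17912645]
[369.07215921 270.17928269]
```

Centred to within about 1 mm. I'll add a little push for margin and let it settle.

{"method": "step_arm", "body": {"rows": [[-0.0002,0,-0.0003,0,0.03],[-0.0002,0,-0.0003,0,0.03],[-0.0002,0,-0.0003,0,0.03],[-0.0002,0,-0.0003,0,0.03],[-0.0002,0,-0.0003,0,0.03],[-0.0002,0,-0.0003,0,0.03]]}}

```text
t: 15.95
eef_pos: [0.5677, 0.217, 0.0615]
ee_rot: [-3.139, 0.0, -1.406]
force: [-1.8, -1.2, 17.7]
width: 0.0389
gripper_force: 55.0
```

```bash
python3 -c "
from station import arm
s=arm.get_state(); print(s['t'],s['force'],s['width']); print(arm.job_done())"
```

```text
15.95 [-1.787701   -1.2335443  17.68717866] 0.03893649472677978
the job is handed in; nothing more can be done
None
```

The tube is seated in the V-block, centred to about 1 mm, still gripped and pushed down with about 18 N; the job was handed in at 16 s, and my only overshoot was about 54 N from the fingertips on the treadle at its stop, which I eased.

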